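# Press the brake caliper piston home with the trigger clamp, then let the clamp off

### The job

The brake caliper on the bench fixture is ready for new pads: squeeze the bar clamp's trigger against its grip, letting it spring right out between strokes, until the clamp's jaw has walked onto the piston and pressed it fully home in its bore. Then let the clamp off: press the orange release tab and hold it down until the jaw has run right back open, and let go. Work the clamp only by its trigger and tab, not by pushing the piston, jaw or bar by hand, and leave the loose parts and tools on the bench where they are.

Things in the scene. Friction and masses are not known exactly. Their poses are not given: they have to be found in the camera images.
- clamp: The fixed fixture: steel plate with a dark iron brake caliper and a pistol-grip bar clamp lying flat (grey body, black grip, teal trigger, orange tab). Origin on the bench under the bar; x runs across the bar, from the grip (robot's side) to jaws and caliper; y along the bar, the way it tightens; z up. Below, (x, y, z) are mm in this frame. Plate: x -38 to 124, y -182 to 46, 8 thick.
- grip_back (a point): Middle of the back (+y) face of the clamp's fixed grip, at (-76, 36, 60). Grip: x -146 to -36, y 14 to 36 (butt y 12 to 38), z 47 to 73. Clamp housing: x -40 to 30, y -22 to 40 and, narrower, x -28 to 26 up to y 60; z 44 to 76. Caliper: x 29 to 112, y -173 to -36, up to z 112. Nothing else stands beside grip and trigger where x is below -40.
- trigger_front (a point): Middle of the front (-y) face of the teal trigger, the place to push; moves with it: at (-70, -33, 60) at rest, (-76, 3, 60) squeezed. Trigger 8 thick, z 51 to 69, on a pivot inside the body at (20, 1), 96 mm from this point; its tip is 40 mm farther out. Across trigger and grip here: 69 at rest, 33 squeezed. Fingertips at about z 46 bear on its whole height.
- trigger (a joint): Trigger angle, rad: 0 at rest (springs back by itself), 0.385 squeezed right up to the grip (+y). Takes 3 to 8 N at that point while the jaw is free, 12 to 20 N while it presses the piston. The first quarter only engages the ratchet; a full squeeze moves the jaw about 8 mm (less if jerked or partial), and it stays there when the trigger is let right back. With the piston home it stops short.
- tab_rear (a point): Middle of the rear (+y) face of the orange release tab near its free end, at (-58, 50, 60) at rest; moves with the tab. The tab is a lever 5 to 7 thick, z 50 to 70, standing out sideways behind the grip from the clamp body (x -28) to x -75, y 44 to 51. Press it towards -y. The bar's toothed edge passes behind the clamp body at x -14, same height.
- tab (a joint): Release tab angle, rad: 0 at rest, 0.20 fully pressed (9 mm at that point, 2 to 4 N, sprung; it nods a little as the ratchet clicks). Beyond about 0.17 it frees the ratchet, provided that the trigger is fully let go.
- jaw (a joint): Travel of the sliding bar and far jaw, m: 0 open, starts at 0 to 0.012, about 0.036 when it holds the piston home. A light spring inside draws it back open (about 0.1 m/s) only while the release tab is held down.
- jaw_pad (a point): Centre of the face of the far jaw's black pad (34 mm) that presses on the piston; at (62, -137, 60) when open, moves to +y with the jaw. The bar: x -14 to 12, z 54 to 66, from y -156 to 103 when open, moves with the jaw.
- piston (a joint): How far the caliper's piston (steel cup, 48 mm diameter) stands out of its home position, m: 0 fully home, 0.012 to 0.022 at the start. Stiff in its seal; it stays where it is left.
- piston_face (a point): Centre of the piston's face, looking to -y at the jaw pad; at (62, -101, 60) when home, where it stands 3 mm out of its cylinder. Moves with the piston.
- pad_one: A new brake pad lying flat, black steel back and brown lining, 56 x 124 x 16 mm; bystander. Origin under its centre.
- pad_two: The other new brake pad, the same; bystander.
- spray_can: Blue spray can, 66 mm diameter, 200 mm tall, standing; bystander. Origin under its centre.
- grease_jar: Red grease jar with a black lid, 68 mm diameter, 70 mm tall; bystander. Origin under its centre.
- spanner: Steel spanner, 180 mm long, lying flat; bystander.
- screwdriver: Screwdriver with a green handle, 200 mm long, lying flat; bystander.
- slide_pin: Steel caliper slide pin, 64 mm long, 16 mm head, lying on the bench behind the clamp body on the jaw side; bystander.
- socket: Steel socket, 26 mm diameter, 30 mm tall, standing beside the slide pin; bystander.

How it is judged:
On the way, in this order (a step that is already met when the one before it is completed fails the run):
1. the piston is fully home, pressed there by the jaw (value of joint piston below 0.0015 m and value of joint jaw above 0.03 m), for 0.1 s.
2. the jaw has run right back open (value of joint jaw below 0.003 m), for 0.1 s.
At the end, for the whole second after the job is handed in: The piston is home within 1.5 mm, the clamp's jaw is back open within 3 mm of its stop, trigger and tab have sprung back to rest, and the loose parts and tools are within 30 mm of where they stood (value of joint piston below 0.0015 m and value of joint jaw below 0.003 m and value of joint trigger below 0.04 rad and value of joint tab below 0.03 rad); the robot touches nothing.
It fails at once if the robot pushes the piston itself (contact force between any of the fingers, the arm and piston above 3 N).
It fails at once if the robot pushes the jaw or bar by hand (contact force between any of the fingers, the arm and jaw above 8 N).
It fails at once if a loose part or tool is moved by more than 30 mm (distance of any of pad_one, pad_two, spray_can, grease_jar, spanner, screwdriver, slide_pin, socket from where it was at the start of the episode above 0.03 m).
It also fails if it takes over 58 s, if anything falls off the work surface, if the arm or the gripper's body presses on something with over 40 N, if the wrist force passes 120 N, or if a joint passes its speed limit or range.

### The arm

A 6-joint arm with a two-finger parallel gripper is mounted at the origin on the work surface. World frame = base frame: x ahead of the robot, y to its left, z up, the work surface at z = 0. Lengths are in m, angles in rad, forces in N, time in s.
With the tool pointing down it reaches from about 0.3 to 0.875 m from the base axis. Payload 6.4 kg.
Tool frame: the origin (TCP) lies between the finger pads; the fingertips stand 25 mm ahead of it and the grasp point (between the pads) lies 6 mm ahead of it; y points along the fingers, x is the direction in which the jaws open and shut, and the axes are right-handed (so a half turn about y gives the same grasp; the last joint's range is limited). The gripper opens to 85 mm and grips with 20 to 120 N. Pads are 22 mm wide; open, the fingers measure 114 mm over their backs; the gripper's body (76 mm by 85 mm) begins 54 mm behind the grasp point. The pads swing forward as they close: fully open they stand 13 mm farther back than shut.
Start: joints at [-1.333, 0.181, 1.607, -0, 1.354, -0.206], TCP at [0.247, -0.519, 0.256] pointing down, gripper open.
Joint ranges: [-2.99, 2.99], [-0.89, 2.07], [0.3, 2.58], [-1.14, 4.28], [0, 2.63], [-3.12, 3.12]. Speed limits (rad/s): [2.57, 2.57, 3.01, 3.14, 3.14, 3.14].

### API

Orientations are given as a unit quaternion [w, x, y, z].
In Python, from bench import ctrl, vision, ticket, find_in, regions_of, pinpoint gives the robot as it stands.
- The arm moves only by the tool apply_moves, never from a script. Its argument "increments" is a list of rows, each an object of numbers: "x", "y", "z": the shift along the tool's x, y, z in cm; "ax", "ay", "az": the turn, a rotation vector about the tool's x, y, z in rad; "grip": the closure, from 0 (fully open) to 1 (shut). A call has 1 to 12 rows; each row is the pose to reach, as a shift and turn from the pose measured when the call began, along the tool's axes at that moment; what a row does not reach only later rows make up. A row lasts 1/8 s, in which the tool goes at most 62.5 mm and 10.7 degrees, less where a joint would pass 70% of its speed; a pose out of reach is approached as far as the arm can. A call with a gripper value outside its range is refused whole. The fingers move at their own pace and stop on an object; the grip force is fixed at half the most. Time passes only in rows, so rows that repeat a pose let the fingers close. It gives the time, the measured TCP pose, the force and the opening at its end, in the units of the state.
- ctrl.get_obs(): the state, without advancing time (a new reading comes with each control period).
- vision.camera(name): name is "side" or "top"; returns the picture (400x640x3 uint8, red, green, blue); there is no depth.
- vision.camera_params(name): a dict with "intrinsics" (3x3 intrinsics, pixels), "R" (3x3) and "t" (3): a world point X has camera coordinates R X + t. Camera axes: x right, y down, z forward; pixel columns grow to the right and rows downward; lengths in m; the calibration is good to about 2 mm. A picture is of the moment at which its call begins. camera_params takes no time and is no camera call.
- ticket.hand_in(): hands the job in, once; it reports no verdict.
Trained networks look in the newest picture that a camera, given by its name, has taken for a name from the list of things; names that differ only in an ending like _2 or _b are one class to them, and where a whole thing is asked for, a point or a joint stands for the part that bears it (a point fixed in the world has none). Each returns a list of dicts, best first, with "p" (0 to 1); they miss things now and then, are a little off and sometimes report something else, mostly with a low value. They report only what shows in the picture. A call takes as long as a camera call.
- find_in(camera, query): "rect" ([centre column, centre row, width, height] in pixels, round what is visible of it).
- regions_of(camera, query): "mask" (400x640 bool, what is visible of it) and "rect" ([centre column, centre row, width, height] in pixels, round what is visible of it).
- pinpoint(camera, query): "xy" ([column, row] in pixels: a listed point, or the origin of a listed thing).
The state is a dict: "time_s": time; "q": joint angles; "dq": joint speeds; "joint_efforts": joint torques, N m; "eef_pos": TCP position; "eef_rot": TCP orientation; "wrist_force": force on the tool from outside, world axes, zero at the start; "torque": the same for the moment, N m; "opening": opening from 0.0 (shut) to 1.0 (fully open).
Only numpy, scipy, OpenCV 4.12 (cv2) and the standard library are available. Lean on these libraries where they do the work, as an engineer would, in place of code of your own. Each camera call takes 0.05 s, during which the arm holds its last target.

## Working session

There is one attempt and no reset: what is moved stays moved. The work goes in short steps, Python scripts to look and compute and a tool call to move; the robot and the scene stay as the last step left them, time stands still between calls to the robot, and variables do not carry over. Pictures are saved under pics/ and viewed, and the job is handed in when it is done.

Besides the shell and the picture viewer there is one more tool, called after "Request:" as a command line: name --argument value ..., lists and objects as JSON in quotes. apply_moves: Moves the arm, as the interface text tells. Its arguments: {"type":"object","properties":{"increments":{"type":"array","items":{"type":"object","properties":{"x":{"type":"number"},"y":{"type":"number"},"z":{"type":"number"},"ax":{"type":"number"},"ay":{"type":"number"},"az":{"type":"number"},"grip":{"type":"number"}}}}},"required":["increments"]}

```bash
mkdir -p pics; ls; python3 - <<'E'
from bench import ctrl, vision, find_in, regions_of, pinpoint
import cv2,numpy as np
print(ctrl.get_obs())
for c in ["side","top"]:
    im=vision.camera(c); cv2.imwrite(f"pics/{c}0.png",im[:,:,::-1])
    p=vision.camera_params(c); print(c,p)
    for q in ["grip_back","trigger_front","tab_rear","clamp","jaw_pad","piston_face"]:
        r=pinpoint(c,q); print(q,[(np.round(a["xy"],1),round(a["p"],2)) for a in r[:2]])
E
```

```text
pics
{'time_s': 0.0, 'q': array([-1.33335393e+00,  1.81535963e-01,  1.60800591e+00,  8.48913030e-07,
        1.35376866e+00, -2.06279238e-01]), 'dq': array([ 0.00145525,  0.0013717 ,  0.00062114, -0.00087232,  0.00062074,
       -0.00057571]), 'joint_efforts': array([-7.55452379e-05, -4.44876480e+01, -3.51334333e+01, -2.39293540e-04,
        9.40700993e-03,  4.19081277e-05]), 'eef_pos': array([ 0.24675644, -0.51880861,  0.25538797]), 'eef_rot': array([ 0.59819013, -0.59734425,  0.37815805, -0.37728624]), 'wrist_force': array([-0.04811212,  0.36751854, -0.63136513]), 'torque': array([ 0.01733576, -0.02058749, -0.01192566]), 'opening': 0.9985147495714093}
side {'intrinsics': array([[442.83897   ,   0.        , 320.00672157],
       [  0.        , 442.83897   , 198.25559153],
       [  0.        ,   0.        ,   1.        ]]), 'R': array([[-0.99679751, -0.07943176, -0.00923653],
       [-0.0455607 ,  0.65904221, -0.7507247 ],
       [ 0.06571865, -0.7478997 , -0.66055061]]), 't': array([0.59470105, 0.09549297, 1.20916989])}
grip_back [(array([351.5, 194.6]), 0.69)]
trigger_front [(arra
[... 181 characters left out ...]
n_face []
top {'intrinsics': array([[438.91051784,   0.        , 322.70491454],
       [  0.        , 438.91051784, 205.91071404],
       [  0.        ,   0.        ,   1.        ]]), 'R': array([[ 0.01540119, -0.99985138,  0.00774697],
       [-0.99809196, -0.01583649, -0.05967956],
       [ 0.05979338, -0.00681306, -0.99818752]]), 't': array([-0.05594839,  0.5777744 ,  1.33495643])}
grip_back [(array([323.2, 224.9]), 0.69)]
trigger_front [(array([352.3, 219.1]), 0.55)]
tab_rear [(array([469. , 216.5]), 0.52), (array([321.6, 222.3]), 0.45)]
clamp [(array([337.5, 201. ]), 0.69), (array([325.7, 226.5]), 0.41)]
jaw_pad [(array([372.9, 169.6]), 0.96)]
piston_face [(array([372.7, 172.1]), 0.39)]
```

```bash
python3 - <<'E'
import cv2
a=cv2.imread("pics/top0.png"); b=cv2.imread("pics/side0.png")
cv2.imwrite("pics/top0c.png",cv2.resize(a[120:280,240:480],None,fx=3.3,fy=3.3,interpolation=cv2.INTER_CUBIC))
cv2.imwrite("pics/side0c.png",cv2.resize(b[110:270,220:460],None,fx=3.3,fy=3.3,interpolation=cv2.INTER_CUBIC))
E
```

```text
(no output)
```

View pics/top0.png

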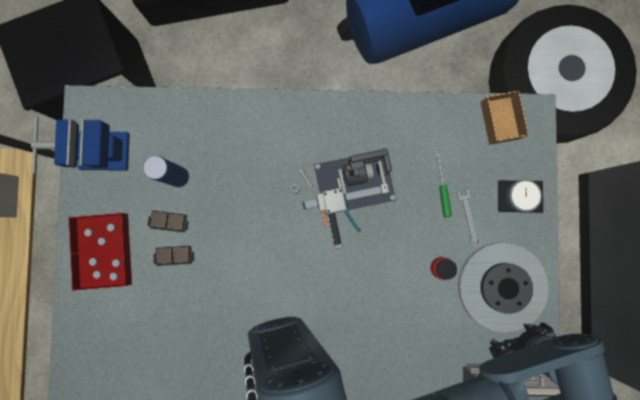

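View pics/top0c.png

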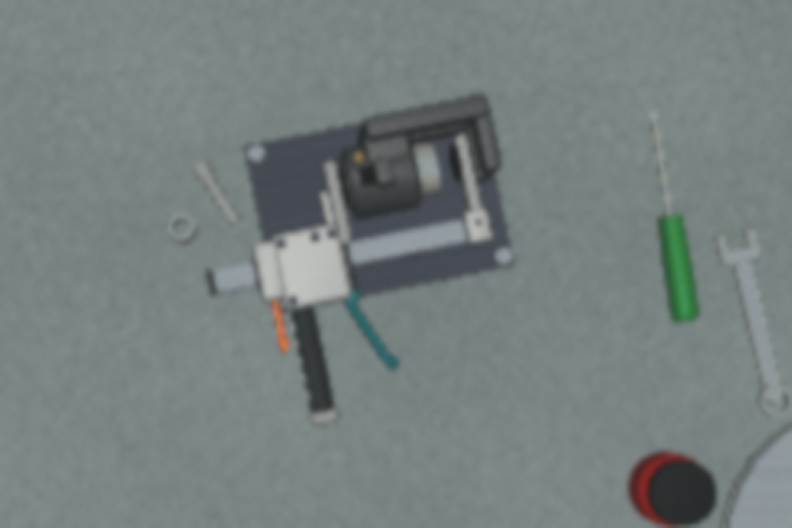

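View pics/side0c.png

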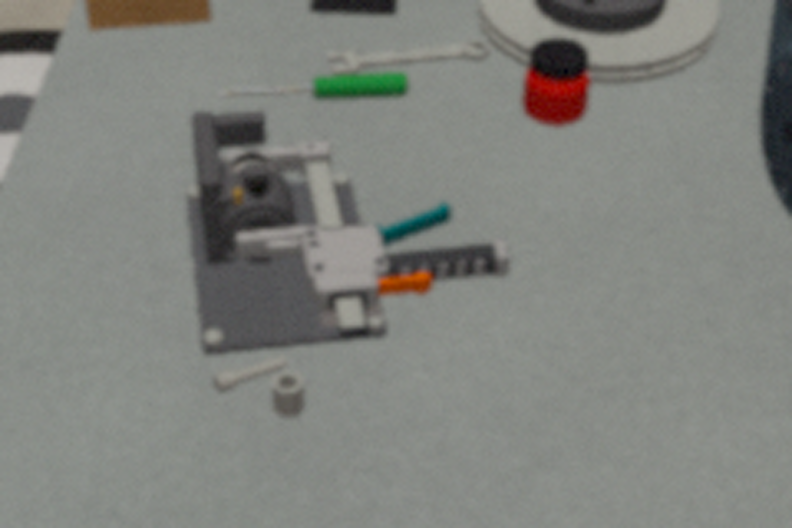

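```bash
cat > h.py <<'E'
from bench import ctrl, vision, find_in, regions_of, pinpoint
import cv2,numpy as np
from scipy.spatial.transform import Rotation as Rn
from scipy.optimize import least_squares
def proj(c,X):
    p=vision.camera_params(c); Y=np.atleast_2d(X)@p["R"].T+p["t"]; u=Y@p["intrinsics"].T
    return u[:,:2]/u[:,2:]
def c2w(P,pose):
    x,y,th=pose; P=np.atleast_2d(np.array(P,float))/1000
    c,s=np.cos(th),np.sin(th)
    return np.c_[x+c*P[:,0]-s*P[:,1], y+s*P[:,0]+c*P[:,1], P[:,2]]
E
python3 - <<'E'
from h import *
T=[((124,46,8),(246,147)),((-38,-182,8),(513,268)),((-146,25,72),(322,418)),((-75,47.5,70),(286,351)),((-107,-47,69),(396,367)),((-40,-22,76),(350,300))]
S=[((124,46,8),(205,350)),((-38,46,8),(384,334)),((-146,25,60),(508,262)),((-75,47.5,60),(432,281)),((-107,-47,60),(450,211))]
o=[("top",X,np.array(u)/3.3+[240,120]) for X,u in T]+[("side",X,np.array(u)/3.3+[220,110]) for X,u in S]
f=lambda p:np.concatenate([(proj(c,c2w(X,p))[0]-u) for c,X,u in o])
r=least_squares(f,[0.55,-0.05,0.1],loss="soft_l1"); print(r.x)
for (c,X,u),e in zip(o,f(r.x).reshape(-1,2)): print(c,X,e.round(1))
for n,X in dict(grip_back=(-76,36,60),trigger_front=(-70,-33,60),tab_rear=(-58,50,60),clamp=(0,0,0)).items():
    w=c2w(X,r.x); print(n,w.round(4),proj("top",w).round(1),proj("side",w).round(1))
np.save("pose.npy",r.x)
for c in("top","side"):
    m=regions_of(c,"clamp"); 
    for q in("trigger","tab"):
        m=regions_of(c,q); print(c,q,[(np.round(a["rect"],1),round(a["p"],2)) for a in m[:2]])
# overlay
for c,(x0,y0),fn in(("top",(240,120),"top0"),("side",(220,110),"side0")):
    im=cv2.imread(f"pics/{fn}.png")[y0:y0+160,x0:x0+240]; im=cv2.resize(im,None,fx=3.3,fy=3.3)
    boxes=[(-38,124,-182,46,8),(-146,-36,14,36,73),(-40,30,-22,40,76),(-75,-28,44,51,70)]
    for a,b,cc,d,z in boxes:
        q=proj(c,c2w([(a,cc,z),(b,cc,z),(b,d,z),(a,d,z)],r.x)); q=(q-[x0,y0]+.5)*3.3
        cv2.polylines(im,[q.astype(int)],True,(0,255,255),1)
    q=(proj(c,c2w([(-70,-33,69),(-107,-47,69)],r.x))-[x0,y0]+.5)*3.3
    cv2.polylines(im,[q.astype(int)],False,(0,0,255),1)
    cv2.imwrite(f"pics/{c}_ov.png",im)
E
```

```text
[ 0.59696754 -0.08660209  0.20529686]
top (124, 46, 8) [-1.  -0.3]
top (-38, -182, 8) [-0.1  0.2]
top (-146, 25, 72) [-0.1  2.4]
top (-75, 47.5, 70) [-1.3  0.4]
top (-107, -47, 69) [-1.2  0.2]
top (-40, -22, 76) [ 0.3 -0.3]
side (124, 46, 8) [-1.  -1.5]
side (-38, 46, 8) [ 1.  -1.9]
side (-146, 25, 60) [-0.2 -1.8]
side (-75, 47.5, 60) [-0.2 -0.3]
side (-107, -47, 60) [-0.7 -0.6]
grip_back [[ 0.5152 -0.0669  0.06  ]] [[329.2 226.4]] [[350.3 192.2]]
trigger_front [[ 0.5352 -0.1332  0.06  ]] [[351.5 220.1]] [[344.2 177.3]]
tab_rear [[ 0.53   -0.0495  0.06  ]] [[323.4 221.4]] [[344.9 196. ]]
clamp [[ 0.597  -0.0866  0.    ]] [[335.5 200.6]] [[322.2 202. ]]
top trigger []
top tab [(array([470.8, 215.4,  24.5,  55.9]), 0.51)]
side trigger []
side tab [(array([338. , 371.7,  35.4,  56.6]), 0.36)]
```

View pics/top_ov.png

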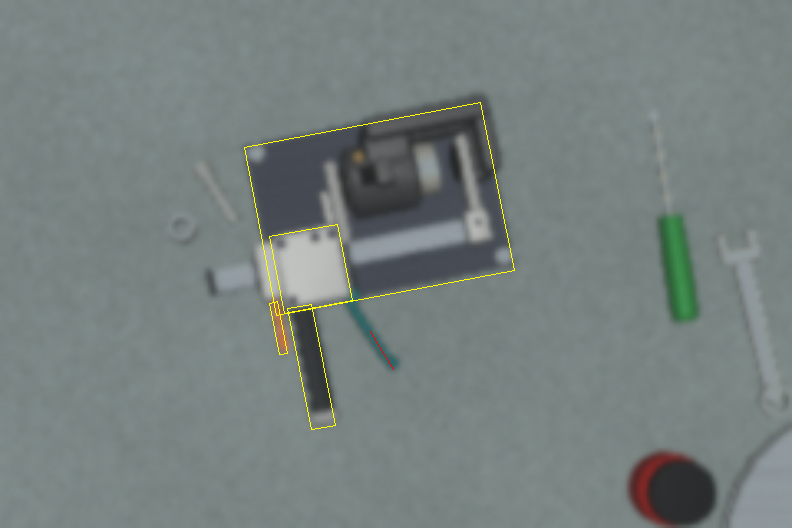

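View pics/side_ov.png

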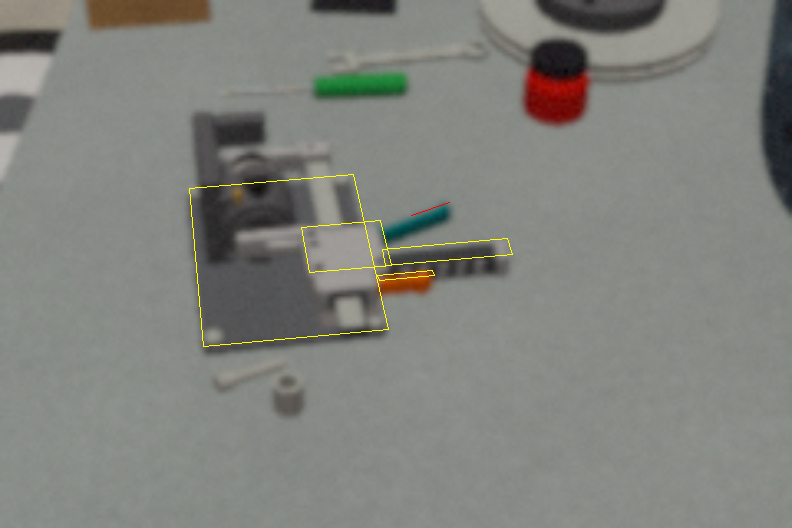

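```bash
cat >> h.py <<'E'
def state():
    o=ctrl.get_obs(); w=o["eef_rot"]; return o,Rn.from_quat([w[1],w[2],w[3],w[0]])
def goal(P,flip=1,pose=None,dyaw=0):
    """P clamp-mm TCP; returns tool increments"""
    pose=np.load("pose.npy") if pose is None else pose
    o,R=state(); th=pose[2]+dyaw
    tx=np.array([-np.sin(th),np.cos(th),0])*flip; ty=np.array([0,0,-1.]); tz=np.cross(tx,ty)
    G=Rn.from_matrix(np.c_[tx,ty,tz]); rv=(R.inv()*G).as_rotvec()
    d=R.inv().apply(c2w(P,pose)[0]-o["eef_pos"])
    return d*100,rv
def tcp_clamp():
    pose=np.load("pose.npy");o,R=state(); d=o["eef_pos"]-[pose[0],pose[1],0];c,s=np.cos(pose[2]),np.sin(pose[2])
    return np.array([c*d[0]+s*d[1],-s*d[0]+c*d[1],d[2]])*1000
E
python3 - <<'E'
from h import *
o,R=state(); print(R.as_matrix().round(3)); print(tcp_clamp())
for f in(1,-1):
    d,rv=goal((-72,-65,150),f); print(f,d.round(2),rv.round(3),np.degrees(np.linalg.norm(rv)))
E
```

```text
[[ 0.429  0.     0.903]
 [-0.903 -0.     0.429]
 [ 0.    -1.     0.   ]]
[-430.90799661 -352.26349342  256.3246066 ]
1 [-19.44  10.63  41.66] [ 0.    -2.903  0.   ] 166.33633669756608
-1 [-19.44  10.63  41.66] [-0.     0.238  0.   ] 13.663663977422674
```

Request:
apply_moves --increments '[{"x": -4, "y": 1, "z": 5, "ay": 0.04, "grip": 1}, {"x": -6, "y": 2, "z": 10, "ay": 0.08, "grip": 1}, {"x": -9, "y": 3, "z": 16, "ay": 0.12, "grip": 1}, {"x": -11, "y": 4, "z": 22, "ay": 0.16, "grip": 1}, {"x": -14, "y": 6, "z": 28, "ay": 0.2, "grip": 1}, {"x": -16, "y": 8, "z": 34, "ay": 0.238, "grip": 1}, {"x": -18, "y": 9, "z": 39, "ay": 0.238, "grip": 1}, {"x": -19.4, "y": 10, "z": 41.7, "ay": 0.238, "grip": 1}, {"x": -19.4, "y": 10, "z": 41.7, "ay": 0.238, "grip": 1}, {"x": -19.4, "y": 10, "z": 41.7, "ay": 0.238, "grip": 1}]'

```text
invalid input
```

```bash
python3 - <<'E'
from h import *
print(tcp_clamp(), ctrl.get_obs()["time_s"])
for c in["top","side"]:
    im=vision.camera(c); cv2.imwrite(f"pics/{c}1.png",cv2.resize(im[100:280,220:460,::-1],None,fx=3.3,fy=3.3))
print(goal((-72,-65,73),-1))
E
```

```text
[-430.90799661 -352.26349342  256.3246066 ] 1.0
(array([-19.4326911 ,  18.32909836,  41.66228251]), array([-1.05777824e-06,  2.38504213e-01, -8.56019395e-06]))
```

View pics/side1.png

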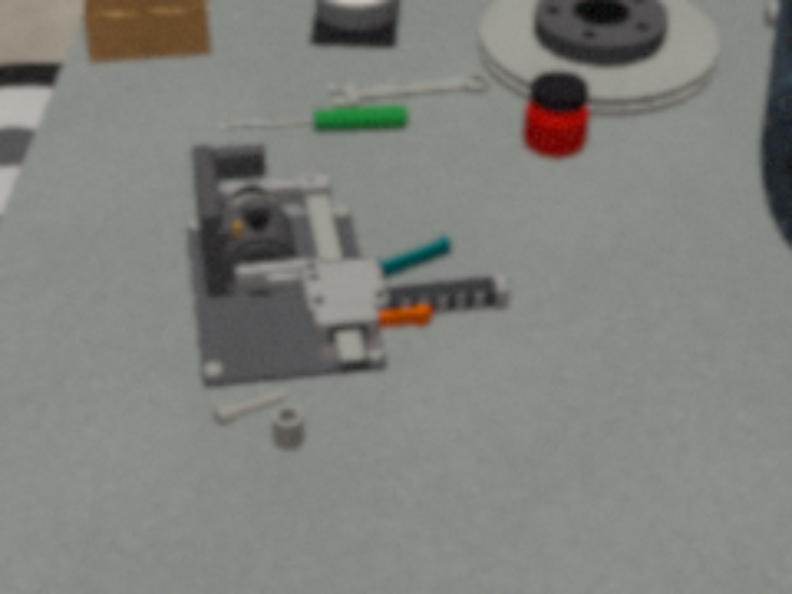

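View pics/top1.png

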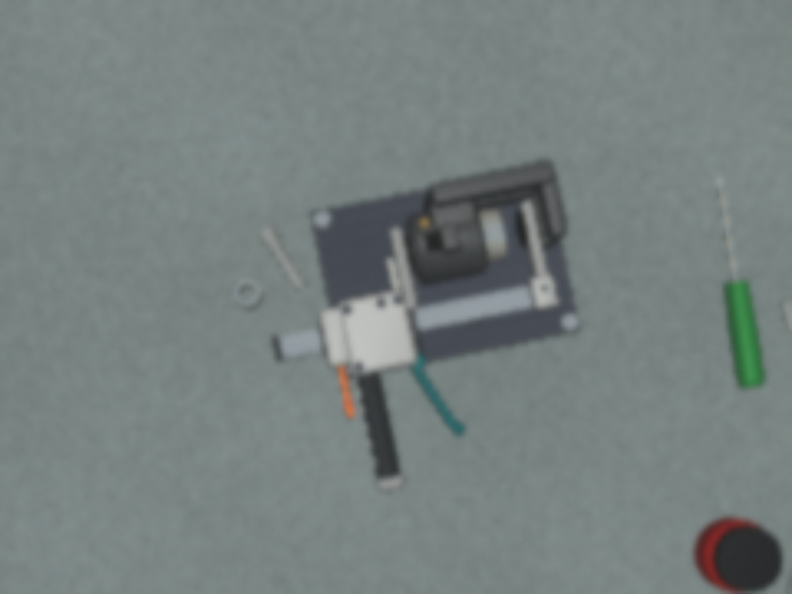

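The move was refused and the pictures show an unchanged scene. I'll resend it with every field filled in.

Request:
apply_moves --increments '[{"x": -4, "y": 1, "z": 5, "ax": 0, "ay": 0.04, "az": 0, "grip": 1}, {"x": -6, "y": 2, "z": 10, "ax": 0, "ay": 0.08, "az": 0, "grip": 1}, {"x": -9, "y": 3, "z": 16, "ax": 0, "ay": 0.12, "az": 0, "grip": 1}, {"x": -11, "y": 4, "z": 22, "ax": 0, "ay": 0.16, "az": 0, "grip": 1}, {"x": -14, "y": 6, "z": 28, "ax": 0, "ay": 0.2, "az": 0, "grip": 1}, {"x": -16, "y": 8, "z": 34, "ax": 0, "ay": 0.24, "az": 0, "grip": 1}, {"x": -18, "y": 9, "z": 39, "ax": 0, "ay": 0.24, "az": 0, "grip": 1}, {"x": -19.4, "y": 10, "z": 41.7, "ax": 0, "ay": 0.24, "az": 0, "grip": 1}, {"x": -19.4, "y": 10, "z": 41.7, "ax": 0, "ay": 0.24, "az": 0, "grip": 1}, {"x": -19.4, "y": 10, "z": 41.7, "ax": 0, "ay": 0.24, "az": 0, "grip": 1}]'

```text
time_s: 2.35
eef_pos: [0.54, -0.1654, 0.1564]
eef_rot: [-0.548, 0.549, -0.446, 0.446]
wrist_force: [0.1, -0.5, 0.2]
opening: -0.0
```

```bash
python3 - <<'E'
from h import *
print(tcp_clamp(), ctrl.get_obs()["time_s"])
for c in["top","side"]:
    im=vision.camera(c); cv2.imwrite(f"pics/{c}2.png",cv2.resize(im[100:280,220:460,::-1],None,fx=3.3,fy=3.3))
print(goal((-72,-65,73),-1))
E
```

```text
[-71.7986936  -65.56171497 156.39604994] 2.35
(array([-1.40108319e-01,  8.38147101e+00,  7.65437343e-03]), array([-0.00042971, -0.0029167 ,  0.00072757]))
```

View pics/side2.png

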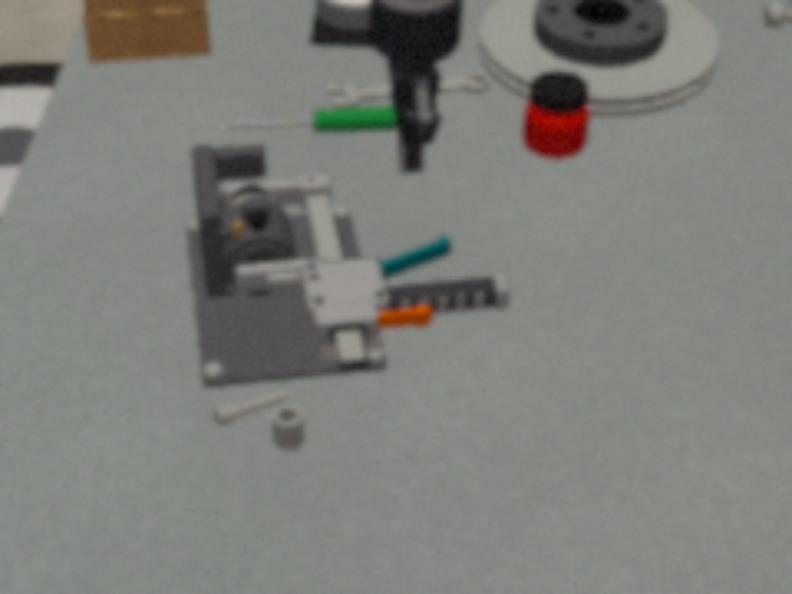

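View pics/top2.png

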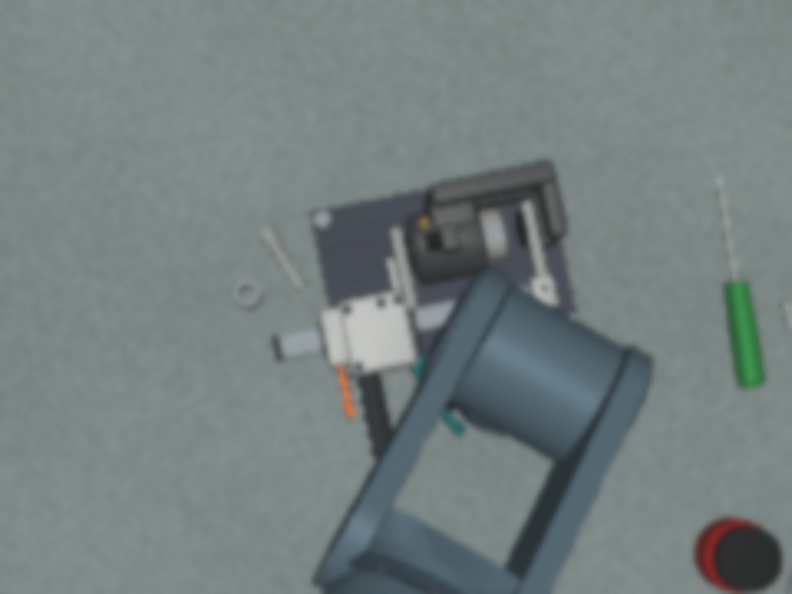

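Request:
apply_moves --increments '[{"x": 0, "y": 3, "z": 0, "ax": 0, "ay": 0, "az": 0, "grip": 1}, {"x": 0, "y": 6, "z": 0, "ax": 0, "ay": 0, "az": 0, "grip": 1}, {"x": 0, "y": 8.4, "z": 0, "ax": 0, "ay": 0, "az": 0, "grip": 1}, {"x": -0.5, "y": 8.4, "z": 0, "ax": 0, "ay": 0, "az": 0, "grip": 1}, {"x": -1, "y": 8.4, "z": 0, "ax": 0, "ay": 0, "az": 0, "grip": 1}, {"x": -1.5, "y": 8.4, "z": 0, "ax": 0, "ay": 0, "az": 0, "grip": 1}, {"x": -2, "y": 8.4, "z": 0, "ax": 0, "ay": 0, "az": 0, "grip": 1}, {"x": -2.5, "y": 8.4, "z": 0, "ax": 0, "ay": 0, "az": 0, "grip": 1}]'

```text
time_s: 3.45
eef_pos: [0.5358, -0.1429, 0.0741]
eef_rot: [-0.548, 0.548, -0.445, 0.448]
wrist_force: [-0.3, -3.1, 0.2]
opening: 0.005
```

```bash
python3 - <<'E'
from h import *
print(tcp_clamp(), ctrl.get_obs()["time_s"])
im=vision.camera("side"); cv2.imwrite(f"pics/side3.png",cv2.resize(im[100:280,220:460,::-1],None,fx=3.3,fy=3.3))
print(goal((-72,-11,72),-1))
E
```

```text
[-71.37639806 -42.6887478   74.07122089] 3.45
(array([-3.06068995,  0.17438172, -0.05384904]), array([-0.00164249, -0.00252386,  0.0026148 ]))
```

View pics/side3.png

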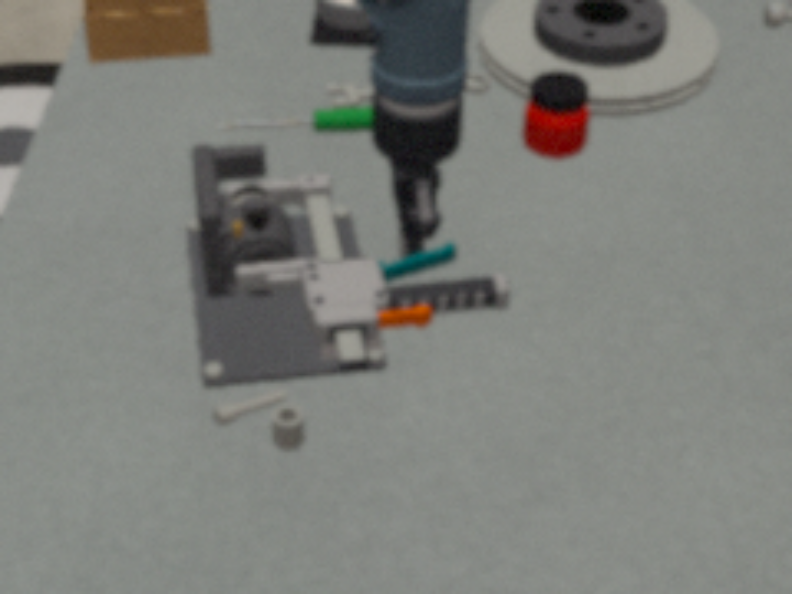

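The finger is bearing on the trigger at about crop (412,250) and the trigger has started to move, with 3 N on the wrist. Next I finish the squeeze.

Request:
apply_moves --increments '[{"x": -0.5, "y": 0.1, "z": 0, "ax": 0, "ay": 0, "az": 0, "grip": 1}, {"x": -1, "y": 0.2, "z": 0, "ax": 0, "ay": 0, "az": 0, "grip": 1}, {"x": -1.4, "y": 0.2, "z": 0, "ax": 0, "ay": 0, "az": 0, "grip": 1}, {"x": -1.8, "y": 0.2, "z": 0, "ax": 0, "ay": 0, "az": 0, "grip": 1}, {"x": -2.2, "y": 0.2, "z": 0, "ax": 0, "ay": 0, "az": 0, "grip": 1}, {"x": -2.6, "y": 0.2, "z": 0, "ax": 0, "ay": 0, "az": 0, "grip": 1}, {"x": -3.0, "y": 0.2, "z": 0, "ax": 0, "ay": 0, "az": 0, "grip": 1}, {"x": -3.0, "y": 0.2, "z": 0, "ax": 0, "ay": 0, "az": 0, "grip": 1}]'

```text
time_s: 4.5
eef_pos: [0.5294, -0.1135, 0.0724]
eef_rot: [-0.547, 0.549, -0.445, 0.448]
wrist_force: [-1.0, -6.3, 2.2]
opening: -0.003
```

```bash
cat > look.py <<'E'
from h import *
import sys
n=sys.argv[1]
print(tcp_clamp().round(1), ctrl.get_obs()["time_s"],ctrl.get_obs()["wrist_force"])
ims=[]
for c in sys.argv[2:]:
    im=vision.camera(c); im=im[130:250,250:410,::-1]; ims.append(cv2.resize(im,None,fx=2.5*(2 if len(sys.argv)==3 else 1),fy=2.5*(2 if len(sys.argv)==3 else 1),interpolation=cv2.INTER_CUBIC))
cv2.imwrite(f"pics/{n}.png",np.hstack(ims))
E
python3 look.py s4 side
```

```text
[-71.6 -12.6  72.4] 4.5 [-0.96460524 -6.32073885  2.24222941]
```

View pics/s4.png

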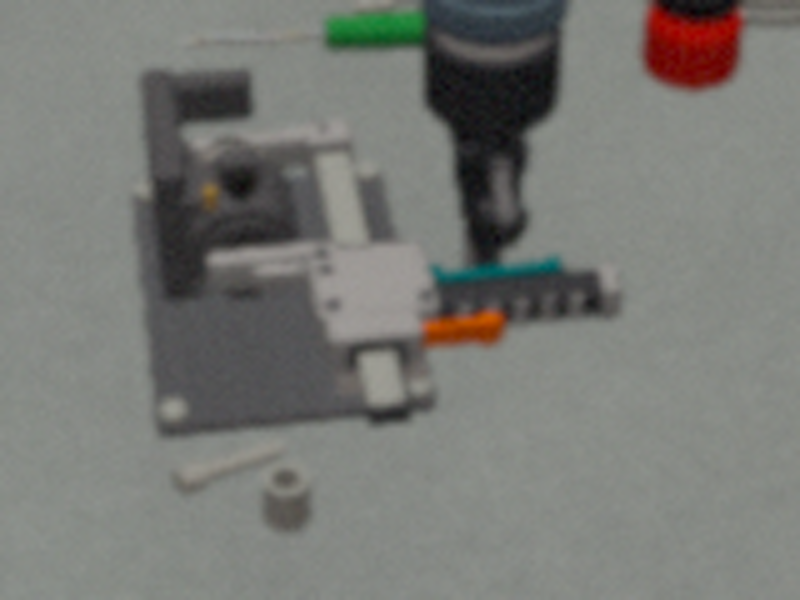

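The trigger is almost onto the grip and the bar has advanced. I'll push a few mm further to find the stop.

Request:
apply_moves --increments '[{"x": -0.3, "y": 0, "z": 0, "ax": 0, "ay": 0, "az": 0, "grip": 1}, {"x": -0.5, "y": 0, "z": 0, "ax": 0, "ay": 0, "az": 0, "grip": 1}, {"x": -0.5, "y": 0, "z": 0, "ax": 0, "ay": 0, "az": 0, "grip": 1}]'

```text
time_s: 4.92
eef_pos: [0.529, -0.1113, 0.0727]
eef_rot: [-0.547, 0.55, -0.443, 0.45]
wrist_force: [-0.7, -16.2, -5.2]
opening: -0.001
```

```bash
python3 -c "
from h import *
print(tcp_clamp())"
```

```text
[-71.59900743 -10.33209069  72.67303699]
```

Request:
apply_moves --increments '[{"x": 2.5, "y": 0, "z": 0, "ax": 0, "ay": 0, "az": 0, "grip": 1}, {"x": 4.8, "y": 0, "z": 0, "ax": 0, "ay": 0, "az": 0, "grip": 1}, {"x": 4.8, "y": 0, "z": 0, "ax": 0, "ay": 0, "az": 0, "grip": 1}, {"x": 3.9, "y": 0, "z": 0, "ax": 0, "ay": 0, "az": 0, "grip": 1}, {"x": 3.3, "y": 0, "z": 0, "ax": 0, "ay": 0, "az": 0, "grip": 1}, {"x": 2.7, "y": 0, "z": 0, "ax": 0, "ay": 0, "az": 0, "grip": 1}, {"x": 2.1, "y": 0, "z": 0, "ax": 0, "ay": 0, "az": 0, "grip": 1}, {"x": 1.5, "y": 0, "z": 0, "ax": 0, "ay": 0, "az": 0, "grip": 1}, {"x": 1.0, "y": 0, "z": 0, "ax": 0, "ay": 0, "az": 0, "grip": 1}, {"x": 0.5, "y": 0, "z": 0, "ax": 0, "ay": 0, "az": 0, "grip": 1}, {"x": 0, "y": 0, "z": 0, "ax": 0, "ay": 0, "az": 0, "grip": 1}, {"x": -0.3, "y": 0, "z": 0, "ax": 0, "ay": 0, "az": 0, "grip": 1}]'

```text
time_s: 6.42
eef_pos: [0.5282, -0.1111, 0.0731]
eef_rot: [-0.545, 0.552, -0.441, 0.451]
wrist_force: [-4.0, -25.7, -4.0]
opening: -0.002
```

```bash
python3 look.py s5 side top
```

```text
[-72.3 -10.   73.1] 6.425 [ -3.96526006 -25.65838217  -4.02984842]
```

View pics/s5.png

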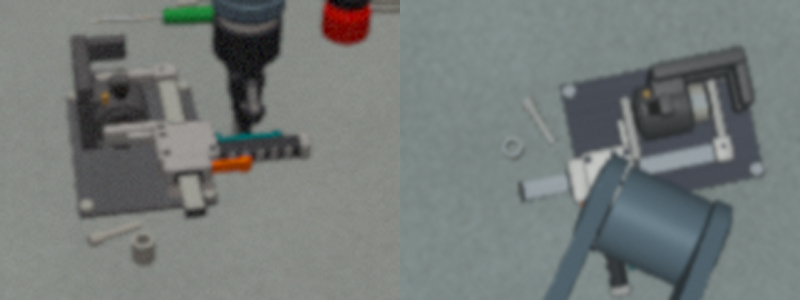

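```bash
python3 -c "
from h import *
print(goal((-72,-56,72),-1),goal((-72,-9,72),-1))"
```

```text
(array([4.58306016, 0.18369472, 0.03485053]), array([-0.00101583,  0.00013967,  0.01655925])) (array([-0.11629542,  0.10587015,  0.03554646]), array([-0.00101583,  0.00013967,  0.01655925]))
```

Request:
apply_moves --increments '[{"x": 2.5, "y": 0.1, "z": 0, "ax": 0, "ay": 0, "az": 0.016, "grip": 1}, {"x": 4.6, "y": 0.15, "z": 0, "ax": 0, "ay": 0, "az": 0.016, "grip": 1}, {"x": 4.6, "y": 0.15, "z": 0, "ax": 0, "ay": 0, "az": 0.016, "grip": 1}, {"x": 3.8, "y": 0.15, "z": 0, "ax": 0, "ay": 0, "az": 0.016, "grip": 1}, {"x": 3.2, "y": 0.15, "z": 0, "ax": 0, "ay": 0, "az": 0.016, "grip": 1}, {"x": 2.6, "y": 0.15, "z": 0, "ax": 0, "ay": 0, "az": 0.016, "grip": 1}, {"x": 2.0, "y": 0.1, "z": 0, "ax": 0, "ay": 0, "az": 0.016, "grip": 1}, {"x": 1.5, "y": 0.1, "z": 0, "ax": 0, "ay": 0, "az": 0.016, "grip": 1}, {"x": 1.0, "y": 0.1, "z": 0, "ax": 0, "ay": 0, "az": 0.016, "grip": 1}, {"x": 0.5, "y": 0.1, "z": 0, "ax": 0, "ay": 0, "az": 0.016, "grip": 1}, {"x": 0, "y": 0.1, "z": 0, "ax": 0, "ay": 0, "az": 0.016, "grip": 1}, {"x": -0.3, "y": 0.1, "z": 0, "ax": 0, "ay": 0, "az": 0.016, "grip": 1}]'

```text
time_s: 8.02
eef_pos: [0.5269, -0.1115, 0.0724]
eef_rot: [-0.547, 0.551, -0.444, 0.447]
wrist_force: [-7.2, -29.0, -2.1]
opening: -0.0
```

```bash
python3 look.py s6 side top;python3 -c "
from h import *
print(goal((-72,-56,72),-1),goal((-72,-9,72),-1))"
```

```text
[-73.7 -10.1  72.4] 8.025 [ -7.23042539 -28.95025207  -2.09709389]
(array([4.56755442, 0.07498887, 0.16580786]), array([0.00152985, 0.00217286, 0.00754856])) (array([-0.13230058,  0.0395032 ,  0.17599306]), array([0.00152985, 0.00217286, 0.00754856]))
```

View pics/s6.png

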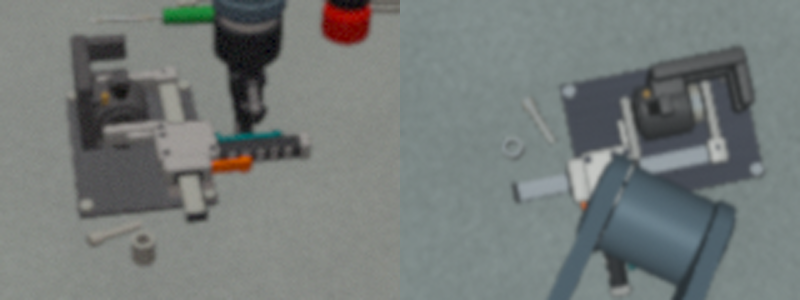

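The bar end has moved on again, to about (518,192) in the right half. The jaw is now close to the piston.

Request:
apply_moves --increments '[{"x": 2.5, "y": 0.05, "z": 0.1, "ax": 0, "ay": 0, "az": 0.008, "grip": 1}, {"x": 4.6, "y": 0.05, "z": 0.15, "ax": 0, "ay": 0, "az": 0.008, "grip": 1}, {"x": 4.6, "y": 0.05, "z": 0.15, "ax": 0, "ay": 0, "az": 0.008, "grip": 1}, {"x": 3.8, "y": 0.05, "z": 0.15, "ax": 0, "ay": 0, "az": 0.008, "grip": 1}, {"x": 3.2, "y": 0.05, "z": 0.15, "ax": 0, "ay": 0, "az": 0.008, "grip": 1}, {"x": 2.6, "y": 0.05, "z": 0.15, "ax": 0, "ay": 0, "az": 0.008, "grip": 1}, {"x": 2.0, "y": 0.05, "z": 0.15, "ax": 0, "ay": 0, "az": 0.008, "grip": 1}, {"x": 1.5, "y": 0.05, "z": 0.15, "ax": 0, "ay": 0, "az": 0.008, "grip": 1}, {"x": 1.0, "y": 0.05, "z": 0.15, "ax": 0, "ay": 0, "az": 0.008, "grip": 1}, {"x": 0.5, "y": 0.05, "z": 0.15, "ax": 0, "ay": 0, "az": 0.008, "grip": 1}, {"x": 0, "y": 0.05, "z": 0.15, "ax": 0, "ay": 0, "az": 0.008, "grip": 1}, {"x": -0.3, "y": 0.05, "z": 0.15, "ax": 0, "ay": 0, "az": 0.008, "grip": 1}]'

```text
time_s: 9.62
eef_pos: [0.5271, -0.1115, 0.0724]
eef_rot: [-0.547, 0.552, -0.444, 0.446]
wrist_force: [-5.3, -28.2, -1.4]
opening: 0.004
```

```bash
python3 look.py s7 side top;python3 -c "
from h import *
print(goal((-72,-56,72),-1),goal((-72,-9,72),-1))"
```

```text
[-73.4 -10.1  72.4] 9.625 [ -5.34034867 -28.1967774   -1.35578696]
(array([4.56458369, 0.0622597 , 0.12706418]), array([0.00356924, 0.00400633, 0.00631624])) (array([-0.13528483,  0.0325401 ,  0.14584073]), array([0.00356924, 0.00400633, 0.00631624]))
```

View pics/s7.png

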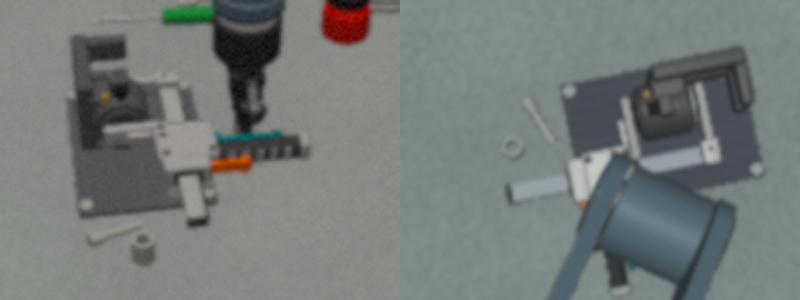

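The bar moved again (end at about (509,195)) and the jaw is pressing the piston. The next stroke is the same.

Request:
apply_moves --increments '[{"x": 2.5, "y": 0.05, "z": 0.1, "ax": 0, "ay": 0, "az": 0.006, "grip": 1}, {"x": 4.6, "y": 0.05, "z": 0.15, "ax": 0, "ay": 0, "az": 0.006, "grip": 1}, {"x": 4.6, "y": 0.05, "z": 0.15, "ax": 0, "ay": 0, "az": 0.006, "grip": 1}, {"x": 3.8, "y": 0.05, "z": 0.15, "ax": 0, "ay": 0, "az": 0.006, "grip": 1}, {"x": 3.2, "y": 0.05, "z": 0.15, "ax": 0, "ay": 0, "az": 0.006, "grip": 1}, {"x": 2.6, "y": 0.05, "z": 0.15, "ax": 0, "ay": 0, "az": 0.006, "grip": 1}, {"x": 2.0, "y": 0.05, "z": 0.15, "ax": 0, "ay": 0, "az": 0.006, "grip": 1}, {"x": 1.5, "y": 0.05, "z": 0.15, "ax": 0, "ay": 0, "az": 0.006, "grip": 1}, {"x": 1.0, "y": 0.05, "z": 0.15, "ax": 0, "ay": 0, "az": 0.006, "grip": 1}, {"x": 0.5, "y": 0.05, "z": 0.15, "ax": 0, "ay": 0, "az": 0.006, "grip": 1}, {"x": 0, "y": 0.05, "z": 0.15, "ax": 0, "ay": 0, "az": 0.006, "grip": 1}, {"x": -0.3, "y": 0.05, "z": 0.15, "ax": 0, "ay": 0, "az": 0.006, "grip": 1}]'

```text
time_s: 11.22
eef_pos: [0.5278, -0.1144, 0.0724]
eef_rot: [-0.546, 0.554, -0.442, 0.446]
wrist_force: [-5.8, -35.3, -5.3]
opening: 0.0
```

```bash
python3 look.py s8 side top;python3 -c "
from h import *
print(goal((-72,-56,72),-1),goal((-72,-9,72),-1))"
```

```text
[-73.4 -13.1  72.4] 11.225 [ -5.7748921  -35.28105158  -5.26162397]
(array([4.29044328, 0.08802531, 0.11383022]), array([0.00563653, 0.00607325, 0.01152949])) (array([-0.40915766,  0.03375809,  0.14222084]), array([0.00563653, 0.00607325, 0.01152949]))
```

View pics/s8.png

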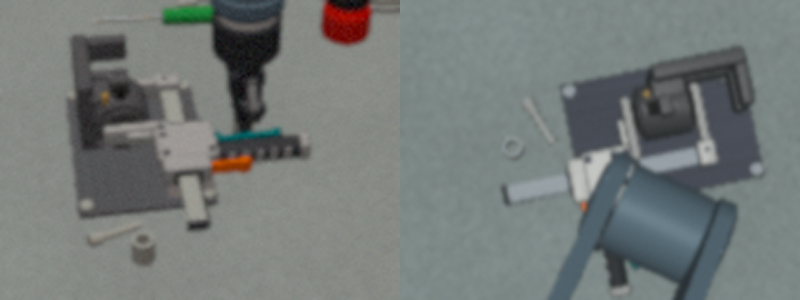

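The trigger stopped short this time (y −13 mm at 35 N), which suggests the piston is home. I'll confirm with a careful partial stroke.

Request:
apply_moves --increments '[{"x": 2.2, "y": 0.05, "z": 0.1, "ax": 0, "ay": 0, "az": 0.011, "grip": 1}, {"x": 4.3, "y": 0.05, "z": 0.1, "ax": 0, "ay": 0, "az": 0.011, "grip": 1}, {"x": 4.3, "y": 0.05, "z": 0.1, "ax": 0, "ay": 0, "az": 0.011, "grip": 1}, {"x": 3.6, "y": 0.05, "z": 0.1, "ax": 0, "ay": 0, "az": 0.011, "grip": 1}, {"x": 3.1, "y": 0.05, "z": 0.1, "ax": 0, "ay": 0, "az": 0.011, "grip": 1}, {"x": 2.7, "y": 0.05, "z": 0.1, "ax": 0, "ay": 0, "az": 0.011, "grip": 1}, {"x": 2.3, "y": 0.05, "z": 0.1, "ax": 0, "ay": 0, "az": 0.011, "grip": 1}, {"x": 2.0, "y": 0.05, "z": 0.1, "ax": 0, "ay": 0, "az": 0.011, "grip": 1}, {"x": 2.0, "y": 0.05, "z": 0.1, "ax": 0, "ay": 0, "az": 0.011, "grip": 1}]'

```text
time_s: 12.45
eef_pos: [0.5328, -0.1351, 0.0723]
eef_rot: [-0.548, 0.553, -0.445, 0.444]
wrist_force: [-2.3, -11.2, -1.3]
opening: -0.005
```

```bash
python3 -c "
from h import *
print(tcp_clamp(),goal((-72,-56,72),-1),goal((-72,-9,72),-1))"
```

```text
[-72.72362376 -34.36084582  72.32747336] (array([2.16424189, 0.04069325, 0.05691861]), array([0.00647289, 0.00724619, 0.00386504])) (array([-2.53559961,  0.02241767,  0.09091627]), array([0.00647289, 0.00724619, 0.00386504]))
```

Request:
apply_moves --increments '[{"x": -0.4, "y": 0, "z": 0.05, "ax": 0, "ay": 0, "az": 0.003, "grip": 1}, {"x": -0.7, "y": 0, "z": 0.05, "ax": 0, "ay": 0, "az": 0.003, "grip": 1}, {"x": -0.7, "y": 0, "z": 0.05, "ax": 0, "ay": 0, "az": 0.003, "grip": 1}]'

```text
time_s: 12.82
eef_pos: [0.5314, -0.1314, 0.0724]
eef_rot: [-0.547, 0.554, -0.444, 0.444]
wrist_force: [-4.1, -19.5, -3.7]
opening: 0.002
```

```bash
python3 look.py s9 side top;python3 -c "
from h import *
print(tcp_clamp(),goal((-72,-56,72),-1),goal((-72,-9,72),-1))"
```

```text
[-73.3 -30.5  72.4] 12.825 [ -4.0804873  -19.46028939  -3.70153236]
[-73.25537416 -30.47779357  72.45719768] (array([2.55281626, 0.06238656, 0.10448546]), array([0.00800974, 0.00841701, 0.00689035])) (array([-2.14690569,  0.02984446,  0.14391453]), array([0.00800974, 0.00841701, 0.00689035]))
```

View pics/s9.png

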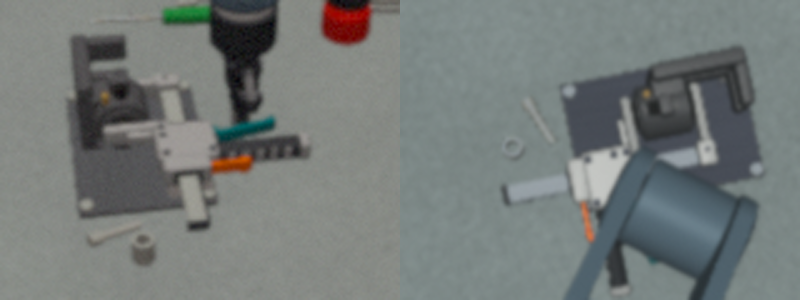

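Request:
apply_moves --increments '[{"x": -0.4, "y": 0, "z": 0.1, "ax": 0, "ay": 0, "az": 0.006, "grip": 1}, {"x": -0.8, "y": 0, "z": 0.1, "ax": 0, "ay": 0, "az": 0.006, "grip": 1}, {"x": -1.0, "y": 0, "z": 0.1, "ax": 0, "ay": 0, "az": 0.006, "grip": 1}, {"x": -1.0, "y": 0, "z": 0.1, "ax": 0, "ay": 0, "az": 0.006, "grip": 1}]'

```text
time_s: 13.42
eef_pos: [0.5299, -0.127, 0.0726]
eef_rot: [-0.546, 0.556, -0.443, 0.444]
wrist_force: [-5.3, -28.8, -6.8]
opening: 0.001
```

```bash
python3 look.py s10 top;python3 -c "
from h import *
print(tcp_clamp(),goal((-72,-62,72),-1),goal((-72,-9,72),-1))"
```

```text
[-73.9 -25.9  72.6] 13.425 [ -5.29237923 -28.79144757  -6.80826883]
[-73.93617583 -25.82830321  72.56719015] (array([3.61811994, 0.09250979, 0.15896962]), array([0.01052513, 0.00979432, 0.01040604])) (array([-1.68133891,  0.03708751,  0.21058657]), array([0.01052513, 0.00979432, 0.01040604]))
```

View pics/s10.png

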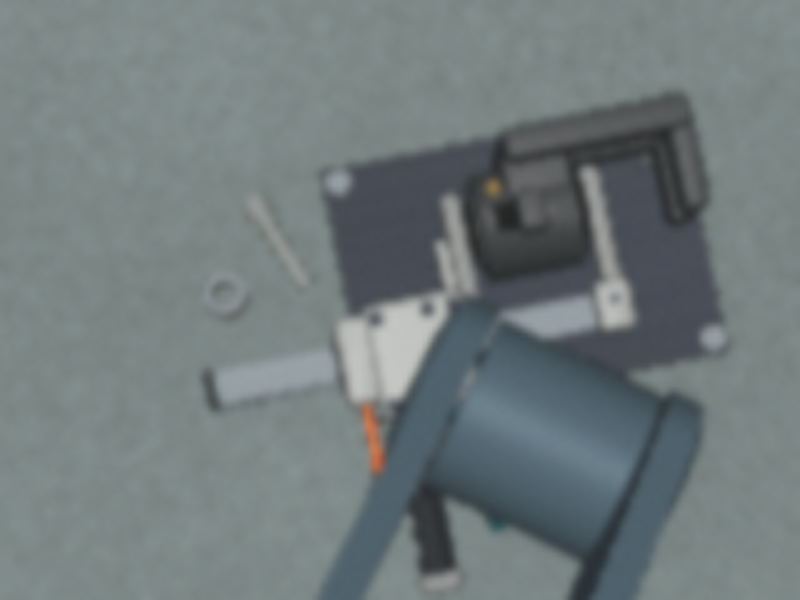

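```bash
python3 - <<'E'
from h import *
p=np.load("pose.npy")
for j in(0,12,30,36,40): print(j,proj("top",c2w([(-14,103+j,66),(12,103+j,66),(62,-137+j,77),(-1,-156+j,66)],p)).round(1).tolist())
ims=[cv2.imread("pics/top0.png")[170:225,280:340], vision.camera("top")[170:225,280:340,::-1]]
ims+= [cv2.imread("pics/top0.png")[150:205,340:400], vision.camera("top")[150:205,340:400,::-1]]
f=lambda a:cv2.resize(a,None,fx=6.5,fy=5.3,interpolation=cv2.INTER_CUBIC)
cv2.imwrite("pics/cmp.png",np.vstack([np.hstack([f(ims[0]),f(ims[1])]),np.hstack([f(ims[2]),f(ims[3])])]))
E
```

```text
0 [[303.1, 210.1], [301.5, 201.5], [377.8, 169.5], [387.7, 189.5]]
12 [[299.1, 210.9], [297.5, 202.3], [373.8, 170.3], [383.8, 190.2]]
30 [[293.2, 212.0], [291.6, 203.4], [367.9, 171.4], [377.8, 191.4]]
36 [[291.2, 212.4], [289.6, 203.8], [365.9, 171.8], [375.9, 191.7]]
40 [[289.9, 212.6], [288.2, 204.1], [364.6, 172.0], [374.6, 192.0]]
```

View pics/cmp.png

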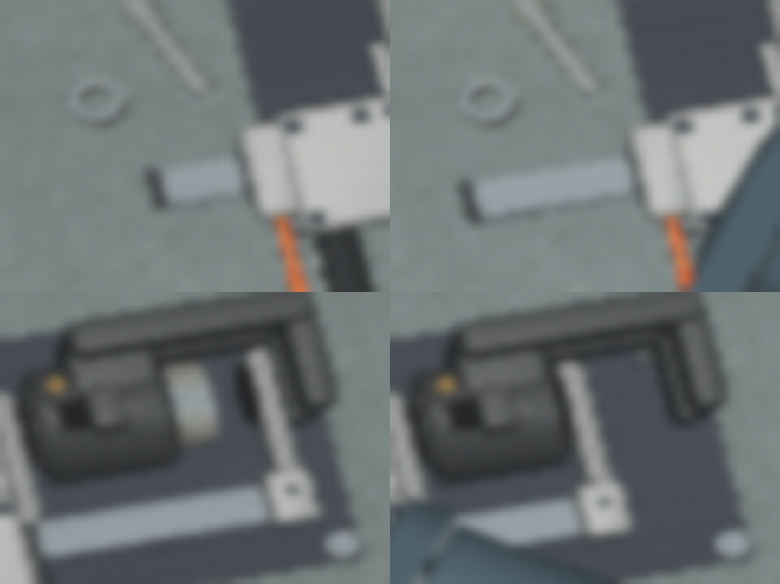

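The bar end has moved about 12.3 px, which is roughly 36 mm, and the piston no longer shows between jaw and cylinder. The trigger stopped short at 29 to 35 N, so the piston is home. I'll let go, lift over, and go round behind the tab.

Request:
apply_moves --increments '[{"x": 2, "y": 0, "z": 0.1, "ax": 0.01, "ay": 0.01, "az": 0.01, "grip": 1}, {"x": 3.8, "y": 0, "z": 0.1, "ax": 0.01, "ay": 0.01, "az": 0.01, "grip": 1}, {"x": 3.8, "y": -4, "z": 0.2, "ax": 0.01, "ay": 0.01, "az": 0.01, "grip": 1}, {"x": 3.8, "y": -7, "z": 0.5, "ax": 0.01, "ay": 0.01, "az": 0.01, "grip": 1}, {"x": -1, "y": -7, "z": 1, "ax": 0.01, "ay": 0.01, "az": 0.01, "grip": 1}, {"x": -6, "y": -7, "z": 1.6, "ax": 0.01, "ay": 0.01, "az": 0.01, "grip": 1}, {"x": -11.1, "y": -7, "z": 1.6, "ax": 0.01, "ay": 0.01, "az": 0.01, "grip": 1}, {"x": -11.1, "y": -7, "z": 1.6, "ax": 0.01, "ay": 0.01, "az": 0.01, "grip": 1}]'

```text
time_s: 14.58
eef_pos: [0.5209, -0.0103, 0.1408]
eef_rot: [-0.549, 0.55, -0.446, 0.444]
wrist_force: [-0.0, 0.1, -0.3]
opening: -0.001
```

```bash
python3 look.py s11 side top;python3 -c "
from h import *
print(tcp_clamp(),goal((-59,82,72),-1),goal((-59,53,72),-1))"
```

```text
[-58.9  90.2 140.8] 14.575 [-0.02009245  0.13773453 -0.32122819]
[-58.1198638   86.87291464 141.34550431] (array([ 0.48577907,  6.93469046, -0.08529891]), array([0.00051745, 0.00179552, 0.00019566])) (array([ 3.38577434,  6.93525921, -0.09050575]), array([0.00051745, 0.00179552, 0.00019566]))
```

View pics/s11.png

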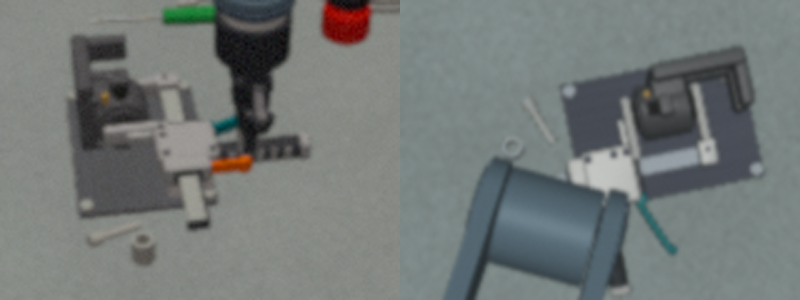

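The trigger is back out and the jaw is holding. I'll lower the finger behind the tab and press.

Request:
apply_moves --increments '[{"x": 0, "y": 3.5, "z": 0, "ax": 0, "ay": 0, "az": 0, "grip": 1}, {"x": 0, "y": 6.9, "z": 0, "ax": 0, "ay": 0, "az": 0, "grip": 1}, {"x": 0, "y": 6.9, "z": 0, "ax": 0, "ay": 0, "az": 0, "grip": 1}, {"x": 1, "y": 6.9, "z": 0, "ax": 0, "ay": 0, "az": 0, "grip": 1}, {"x": 1.8, "y": 6.9, "z": 0, "ax": 0, "ay": 0, "az": 0, "grip": 1}, {"x": 2.4, "y": 6.9, "z": 0, "ax": 0, "ay": 0, "az": 0, "grip": 1}, {"x": 2.9, "y": 6.9, "z": 0, "ax": 0, "ay": 0, "az": 0, "grip": 1}, {"x": 3.4, "y": 6.9, "z": 0, "ax": 0, "ay": 0, "az": 0, "grip": 1}, {"x": 3.4, "y": 6.9, "z": 0, "ax": 0, "ay": 0, "az": 0, "grip": 1}]'

```text
time_s: 15.8
eef_pos: [0.5285, -0.0446, 0.0724]
eef_rot: [0.549, -0.548, 0.447, -0.444]
wrist_force: [-4.2, 12.1, 7.6]
opening: -0.001
```

```bash
python3 look.py s12 side top
```

```text
[-58.5  55.1  72.4] 15.8 [-4.17202135 12.05464987  7.64154412]
```

View pics/s12.png

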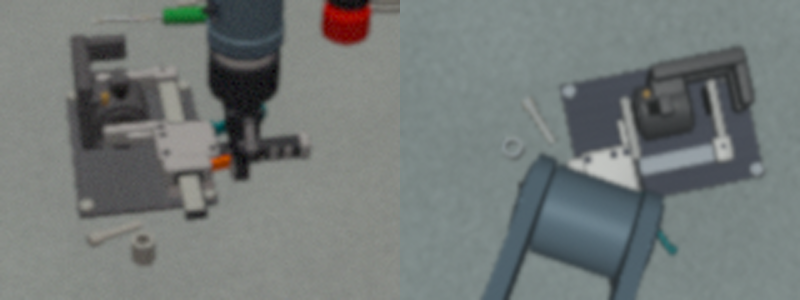

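The jaw is running back and the force shows the tab at its stop. I'll hold it.

Request:
apply_moves --increments '[{"x": 0.15, "y": 0, "z": 0, "ax": 0, "ay": 0, "az": 0, "grip": 1}, {"x": 0.15, "y": 0, "z": 0, "ax": 0, "ay": 0, "az": 0, "grip": 1}, {"x": 0.15, "y": 0, "z": 0, "ax": 0, "ay": 0, "az": 0, "grip": 1}, {"x": 0.15, "y": 0, "z": 0, "ax": 0, "ay": 0, "az": 0, "grip": 1}, {"x": 0.15, "y": 0, "z": 0, "ax": 0, "ay": 0, "az": 0, "grip": 1}, {"x": 0.15, "y": 0, "z": 0, "ax": 0, "ay": 0, "az": 0, "grip": 1}, {"x": 0.15, "y": 0, "z": 0, "ax": 0, "ay": 0, "az": 0, "grip": 1}, {"x": 0.15, "y": 0, "z": 0, "ax": 0, "ay": 0, "az": 0, "grip": 1}]'

```text
time_s: 16.9
eef_pos: [0.5284, -0.0445, 0.0725]
eef_rot: [0.55, -0.548, 0.448, -0.443]
wrist_force: [-3.7, 9.1, 6.2]
opening: 0.002
```

```bash
python3 look.py s13 side top
```

```text
[-58.5  55.2  72.5] 16.9 [-3.7128213   9.14582017  6.21301763]
```

View pics/s13.png

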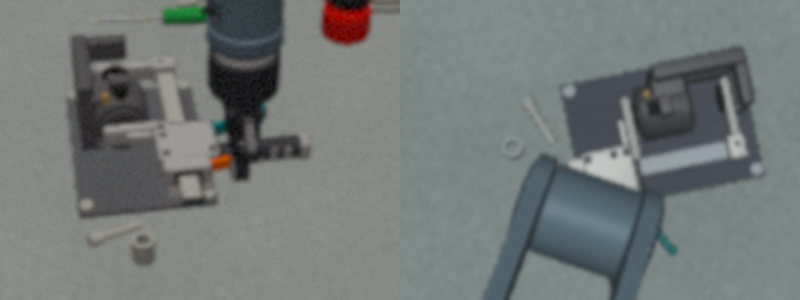

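The jaw is back at its open position and the piston stays in. I'll hold the tab a moment longer, then back off and lift away.

Request:
apply_moves --increments '[{"x": 0.15, "y": 0, "z": 0, "ax": 0, "ay": 0, "az": 0, "grip": 1}, {"x": 0.15, "y": 0, "z": 0, "ax": 0, "ay": 0, "az": 0, "grip": 1}, {"x": 0.15, "y": 0, "z": 0, "ax": 0, "ay": 0, "az": 0, "grip": 1}, {"x": -1.5, "y": 0, "z": 0, "ax": 0, "ay": 0, "az": 0, "grip": 1}, {"x": -3, "y": 0, "z": 0, "ax": 0, "ay": 0, "az": 0, "grip": 1}, {"x": -3, "y": -4, "z": 0, "ax": 0, "ay": 0, "az": 0, "grip": 1}, {"x": -3, "y": -8, "z": -2, "ax": 0, "ay": 0, "az": 0, "grip": 1}, {"x": -3, "y": -12, "z": -7, "ax": 0, "ay": 0, "az": 0, "grip": 1}, {"x": -3, "y": -14, "z": -12, "ax": 0, "ay": 0, "az": 0, "grip": 1}, {"x": -3, "y": -14, "z": -15, "ax": 0, "ay": 0, "az": 0, "grip": 1}, {"x": -3, "y": -14, "z": -15, "ax": 0, "ay": 0, "az": 0, "grip": 1}]'

```text
time_s: 18.38
eef_pos: [0.3747, -0.0467, 0.2133]
eef_rot: [0.55, -0.548, 0.447, -0.444]
wrist_force: [-0.1, -0.2, 0.5]
opening: 0.003
```

```bash
python3 look.py s14 side top; python3 - <<'E'
from h import *
ims=[cv2.imread("pics/top0.png")[170:225,280:340], vision.camera("top")[170:225,280:340,::-1]]
ims+= [cv2.imread("pics/top0.png")[150:205,340:400], vision.camera("top")[150:205,340:400,::-1]]
f=lambda a:cv2.resize(a,None,fx=6.5,fy=5.3,interpolation=cv2.INTER_CUBIC)
cv2.imwrite("pics/cmp2.png",np.vstack([np.hstack([f(ims[0]),f(ims[1])]),np.hstack([f(ims[2]),f(ims[3])])]))
E
```

```text
[-209.4   84.3  213.3] 18.375 [-0.0990493  -0.19374696  0.47464896]
```

View pics/s14.png

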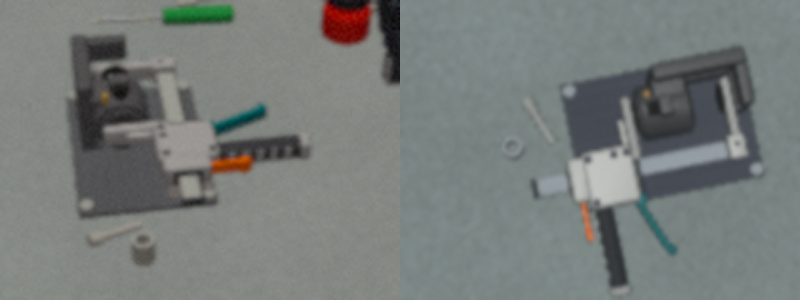

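View pics/cmp2.png

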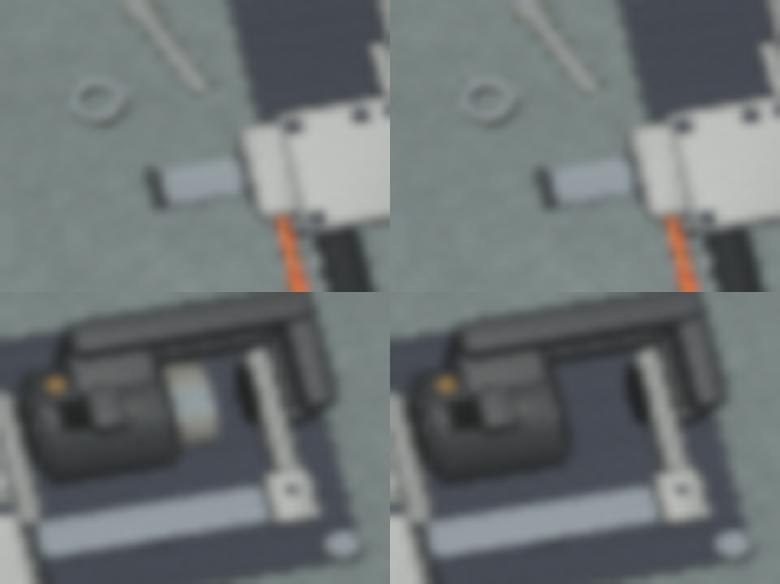

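```bash
python3 -c "
from bench import ticket
print(ticket.hand_in())"
```

```text
the job is handed in; nothing more can be done
None
```

I pressed the piston home with the clamp's trigger, let the clamp off with the orange tab, and handed the job in at about 18.5 s. No verdict is reported back, so the results below are from my own checks.

- **Pressing:** I used the shut fingers to push the trigger: five full strokes, letting it spring out between them. On the fifth it stopped short at 35 N. A slower check stroke also stopped short, at 29 N, well above the 12–20 N that pressing takes. By then the bar had moved about 36 mm and no part of the piston showed.
- **Release:** I held the tab down at its stop for about 1.5 s, let go and moved the arm clear.
- **Last pictures:** The jaw and bar end are where they were at the start, within about a pixel (3 mm), and that matches fully open. The trigger and tab are back at rest. The piston is not visible outside its cylinder. The slide pin, socket, jar and screwdriver look unmoved. I did not look again at the pads, spray can or spanner, but the arm never went near them.
- **Wrist force:** It was about 0 with the arm clear.

**Less certain:** the cameras cannot resolve the 1.5 mm piston limit. That it is fully home rests on the trigger stopping short and on the jaw's travel. When home the piston should stand 3 mm out, about one pixel, and I could not make that out in the blurred picture.

One move was refused early on as invalid input. Nothing moved, and I resent it with every field filled in.

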